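# Start the sanding station

## Robot

A 6-joint arm with a two-finger parallel gripper is mounted at the origin on the work surface. World frame = base frame: x ahead of the robot, y to its left, z up, the work surface at z = 0. Lengths are in m, angles in degrees, forces in N, time in s.
With the tool pointing down it reaches from about 0.275 to 0.85 m from the base axis. Payload 19 kg.
Tool frame: the origin (TCP) lies on the mounting face of the last link; the fingertips stand 173 mm ahead of it and the grasp point (between the pads) lies 155 mm ahead of it; z points along the fingers, y is the line along which they close (so a half turn about z gives the same grasp; the last joint's range is limited). The gripper opens to 85 mm and grips with 20 to 120 N. Pads are 22 mm wide; open, the fingers measure 114 mm over their backs; the gripper's body (76 mm by 85 mm) begins 54 mm behind the grasp point. The pads swing forward as they close: fully open they stand 13 mm farther back than shut.
Start: joints at [-76.375, 8.623, 82.357, -0, 89.026, -7.678], TCP at [0.209, -0.536, 0.405] pointing down, gripper open.
Joint ranges: [-160.23, 160.23], [-39.13, 120.54], [6.94, 153.29], [-79.49, 259.48], [9.18, 160.14], [-161.06, 161.06]. Speed limits (degrees/s): [108.29, 108.29, 127.2, 172.46, 172.46, 172.46].

## Interface

Orientations are given as [roll, pitch, yaw] about the fixed x, y, z axes, in that order (R = Rz(yaw) Ry(pitch) Rx(roll)).
In Python, from cell import * gives the robot as it stands. The module is installed in compiled form; this text tells all that it offers.
- The arm moves only by the tool jog_arm, never from a script. Its argument "moves" is a list of rows, each a list of 4 numbers: the shift along the tool's x, y, z in cm, then the turn about the tool's z in degrees. A call has 1 to 8 rows; each row shifts and turns the commanded pose from where the row before left it, along the tool's axes as they then stand; what a row does not reach is not made up. A row lasts 1/12 s, in which the tool goes at most 41.7 mm and 7.16 degrees, less where a joint would pass 70% of its speed; a pose out of reach is approached as far as the arm can. A call with a gripper value outside its range is refused whole. "claw" is the finger opening in cm, from 0 to 8.54, set as the call begins (left out, the last holds). The fingers move at their own pace and stop on an object; "force" is the grip in N (left out, the last holds). Time passes only in rows, so rows that do not move let the fingers close. It gives the time, the measured TCP pose, the force, the opening and the grip force at its end, in the units of the state.
- sense(): the state, without advancing time (a new reading comes with each control period).
- capture(name): name is "scene" or "side" or "wrist"; returns (picture, depth): 420x560x3 uint8, red, green, blue; 420x560 float32, m along the optical axis (not along the pixel's ray), 0 where there is no reading.
- camera_model(name): a dict with "vfov" (degrees; the focal length in pixels is half the picture's height over the tangent of half this angle, whatever the lens; pixels are square), "cx", "cy" (the principal point, pixels), "dist_coeffs" ([k1, k2, p1, p2, k3] as OpenCV has them; the pictures are not rectified), "R" (3x3) and "t" (3): a world point X has camera coordinates R X + t. Camera axes: x right, y down, z forward; pixel columns grow to the right and rows downward; lengths in m; the calibration is good to about 2 mm. A picture is of the moment at which its call begins: read the wrist's pose just before it. camera_model takes no time and is no camera call; for the wrist camera it gives the pose at the moment of the call.
- hand_in(): hands the job in; it is judged then, once.
Trained networks look in the newest picture that a camera, given by its name, has taken for a name from the list of things; names that differ only in an ending like _2 or _b are one class to them, and where a whole thing is asked for, a point or a joint stands for the part that bears it (a point fixed in the world has none). Each returns a list of dicts, best first, with "p" (0 to 1); they miss things now and then, are a little off and sometimes report something else, mostly with a low value. They report only what shows in the picture. A call takes as long as a camera call. They do not tell look-alikes from the thing itself.
- trace(camera, query): "pixels" (420x560 bool, what is visible of it) and "pixel" ([row, column] in pixels, amid what is visible of it).
- spot_point(camera, query): "pixel" ([row, column] in pixels: a listed point, or the origin of a listed thing).
The state is a dict: "clock": time; "q": joint angles; "qd": joint speeds; "joint_torque": joint torques, N m; "tcp_pos": TCP position; "ee_rot": TCP orientation; "contact_force": force on the tool from outside, world axes, zero at the start; "moment": the same for the moment, N m; "width": finger opening in m; "finger_force": force on a finger pad.
Only numpy, scipy, OpenCV 4.12 (cv2) and the standard library are available. Lean on these libraries where they do the work, as an engineer would, in place of code of your own. Each camera call takes 0.05 s, during which the arm holds its last target. There are 200 camera calls.

## Task

Start up the disc sander the way the workshop does it: switch on the aluminium power bar with its red rocker, next switch on the dust extractor with the black rocker on the grey box, and only when both are on press the green start button on the sander all the way in and let it go. Only press with the fingertips: pick nothing up, do not press the red stop button, and leave everything else on the bench where it stands.

Things in the scene. Friction and masses are not known exactly. Their poses are not given: they have to be found in the camera images.
- power_on (a point): Point to press on the power bar's red rocker: on the surface of its ON half, 12 mm along the slope from the hinge line, 5 mm from the end of the rocker. It moves with the rocker: 55 mm above the bench when off, 50 mm when on. Its x axis points from the hinge to the ON end, z is up (as long as the rocker is off).
- power (a joint): Concave snap rocker, 24 x 34 mm, hinged across its middle; 0 = off, 0.42 rad = on, it snaps to the nearer end and stays (about 3.6 N at 12 mm from the hinge throws it). The ON half has a white dot near its end: off, it slopes up from the hinge; on, it lies level, 6 mm above the bar's top face (50 mm above the bench).
- extractor_on (a point): Point to press on the extractor box's black rocker: on the surface of its ON half, 12 mm along the slope from the hinge line, 5 mm from the end of the rocker. It moves with the rocker: 64 mm above the bench when off, 59 mm when on. Its x axis points from the hinge to the ON end, z is up (as long as the rocker is off).
- extractor (a joint): Concave snap rocker, 26 x 34 mm, hinged across its middle; 0 = off, 0.42 rad = on, it snaps to the nearer end and stays (about 3.6 N at 12 mm from the hinge throws it). The ON half has a white dot near its end: off, it slopes up from the hinge; on, it lies level, 6 mm above the box's top face (59 mm above the bench).
- start_top (a point): Centre of the top face of the green start button (28 mm across, 6 mm travel, spring return, 1.5 N to start and 5 N to bottom), on the higher end of the sander's sloping console, 118 mm above the bench. z axis: out of the button, 0.26 rad from vertical towards the sander's front; press along -z. x axis: up the slope, away from the red button. The 44 mm black collar is 10 mm below its top.
- start (a joint): Travel of the green button: 0 = out, 0.006 m = fully in.
- stop_top (a point): Centre of the top of the red mushroom stop button (37 mm across), 68 mm down the slope from the green one, standing 9 mm prouder from the console than the green one. Not to be pressed.
- stop (a joint): Travel of the red button: 0 = out, 0.006 m = fully in. Must stay out.
- power_bar: Aluminium power bar, 250 x 59 mm, 44 mm high, screwed to the bench. Origin: centre of its underside. Long side along y; the red rocker lies along it, hinge at y = +87 mm, ON half towards +y (the bar's nearer end). Two black plugs stand 70 mm high above the bench at y = -30 and -80 mm.
- extractor_box: Grey switch box of the dust extractor, 96 x 86 mm, 53 mm high, fixed to the bench. Origin: centre of its underside. The black rocker lies along its x axis, hinge at x = +6 mm, ON half towards +x (the side with the steel conduit); a green lamp is at the other side.
- sander: Green benchtop disc sander with a 200 mm disc, fixed. Origin: centre of its grey base (320 x 345 mm) on the bench, front towards -x. Disc guard and motor up to 280 mm high at y = -50 to +180 mm, work table 157 mm high at x = -165 to -50, y = -43 to +173 mm. The console with the buttons is at its right, at y = -125 mm, x = -100 to +45 mm; from the buttons to the work table it is 82 mm.
- birdhouse: Loose unpainted pine birdhouse, 125 x 125 mm, roof 175 x 155 mm, 186 mm high. Origin: centre of its underside. Leave alone.
- pencil_tin: Loose blue tin of pencils, 72 mm across, 100 mm high, pencils to 145 mm. Origin: centre of its underside. Leave alone.
- sanding_block: Loose cork sanding block, 65 x 110 mm, 34 mm high. Origin: centre of its underside. Leave alone.
- hammer: Loose hammer lying flat, 270 mm long along its x axis, handle towards -x, head 26 mm high at the +x end; origin near the middle of its length, on the bench. Leave alone.
Not all that is in view belongs to the job. Of the things like the extractor_box, leave any that is brown or turquoise; of the rest the smaller one is meant.

How it is judged:
By the outcome, as a careful person would: the job done as asked, in the order asked, and still so for the second after the job is handed in, with the robot touching nothing.
It also fails if it takes over 51 s, if anything falls off the work surface, if the arm or the gripper's body presses on something with over 40 N, if the wrist force passes 120 N, or if a joint passes its speed limit or range.

## Working session

There is one attempt and no reset: what is moved stays moved. The work goes in short steps, Python scripts to look and compute and a tool call to move; the robot and the scene stay as the last step left them, time stands still between calls to the robot, and variables do not carry over. Pictures are saved under pics/ and viewed, at most 10 in all, crops included, and the job is handed in when it is done.

Besides the shell and the picture viewer there is one more tool, called after "Request:" as name([rows], argument=value, ...), one row to a line, values as JSON. jog_arm: Moves the arm, as the interface text tells. Its arguments: {"type":"object","properties":{"moves":{"type":"array"},"claw":{"type":"number"},"force":{"type":"number"}},"required":["moves"]}

```bash
mkdir -p pics; cat > h.py <<'E'
from cell import *
import numpy as np, cv2
def K(m):
    f=210/np.tan(np.radians(m["vfov"]/2)); return np.array([[f,0,m["cx"]],[0,f,m["cy"]],[0,0,1.]])
def world(m,px,z=None,depth=None):
    u=cv2.undistortPoints(np.array([[[px[1],px[0]]]],float),K(m),np.array(m["dist_coeffs"],float))[0,0]
    R=np.array(m["R"]);t=np.array(m["t"]); d=R.T@np.array([u[0],u[1],1]); c=-R.T@t
    s=depth if depth is not None else (z-c[2])/d[2]
    return c+s*d
def proj(m,X):
    return cv2.projectPoints(np.array(X,float).reshape(-1,1,3),cv2.Rodrigues(np.array(m["R"]))[0],np.array(m["t"],float),K(m),np.array(m["dist_coeffs"],float))[0][:,0,::-1]
def save(n,p): cv2.imwrite("pics/"+n,p[:,:,::-1])
E
python3 - <<'E'
from h import *
for c in ["scene","side"]:
    p,d=capture(c); m=camera_model(c); np.savez(c,p=p,d=d); save(c+".png",p)
    print(c,np.round(-np.array(m["R"]).T@np.array(m["t"]),3))
    for q,z in [("power_on",.055),("extractor_on",.064),("start_top",.118),("stop_top",None),("power_bar",0),("extractor_box",0),("sander",0)]:
        for r in spot_point(c,q)[:4]:
            a,b=[int(round(v)) for v in r["pixel"]]
            dd=d[min(a,419),min(b,559)]
            print(q,round(r["p"],2),(a,b),"depth",np.round(world(m,r["pixel"],depth=dd),3),"plane",np.round(world(m,r["pixel"],z=z),3) if z is not None else "")
print(sense()["clock"])
E
```

```text
scene [1.114 0.506 0.988]
power_on 0.57 (225, 206) depth [ 0.651 -0.193  0.049] plane [ 0.654 -0.188  0.055]
extractor_on 0.74 (213, 407) depth [0.264 0.235 0.082] plane [0.247 0.23  0.064]
extractor_on 0.6 (257, 252) depth [ 0.655 -0.007  0.064] plane [ 0.655 -0.007  0.064]
extractor_on 0.53 (252, 151) depth [ 0.821 -0.23   0.059] plane [ 0.823 -0.226  0.064]
extractor_on 0.46 (316, 222) depth [0.829 0.056 0.058] plane [0.831 0.059 0.064]
start_top 0.67 (286, 336) depth [0.616 0.235 0.119] plane [0.615 0.234 0.118]
stop_top 0.6 (267, 349) depth [0.542 0.223 0.105] plane 
power_bar 0.71 (214, 220) depth [ 0.592 -0.2    0.041] plane [ 0.57 -0.23  0.  ]
power_bar 0.33 (232, 321) depth [0.447 0.069 0.032] plane [0.424 0.054 0.   ]
extractor_box 0.84 (258, 160) depth [ 0.813 -0.204  0.048] plane [ 0.798 -0.24  -0.   ]
extractor_box 0.8 (226, 409) depth [0.295 0.262 0.069] plane [ 0.234  0.243 -0.   ]
extractor_box 0.78 (326, 231) depth [0.831 0.091 0.054] plane [0.815 0.067 0.   ]
extractor_box 0.61 (270, 261) depth [0.664 0.035 0.051] plane [0.639 0.009 0.   ]
sander 0.57 (338, 373) dep
[... 268 characters left out ...]
 depth [ 0.839 -0.246  0.052] plane [ 0.827 -0.234  0.064]
extractor_on 0.58 (195, 188) depth [0.856 0.037 0.05 ] plane [0.843 0.047 0.064]
start_top 0.54 (250, 196) depth [0.604 0.235 0.119] plane [0.605 0.234 0.118]
stop_top 0.45 (256, 214) depth [0.554 0.216 0.109] plane 
power_bar 0.78 (196, 302) depth [ 0.561 -0.203  0.037] plane [ 0.585 -0.237  0.   ]
extractor_box 0.84 (227, 246) depth [0.604 0.031 0.047] plane [ 0.638 -0.003  0.   ]
extractor_box 0.82 (340, 300) depth [0.222 0.264 0.066] plane [0.247 0.23  0.   ]
extractor_box 0.73 (214, 193) depth [0.783 0.085 0.043] plane [0.821 0.056 0.   ]
extractor_box 0.72 (172, 251) depth [ 0.778 -0.195  0.041] plane [ 0.814 -0.233  0.   ]
0.8
```

View pics/scene.png

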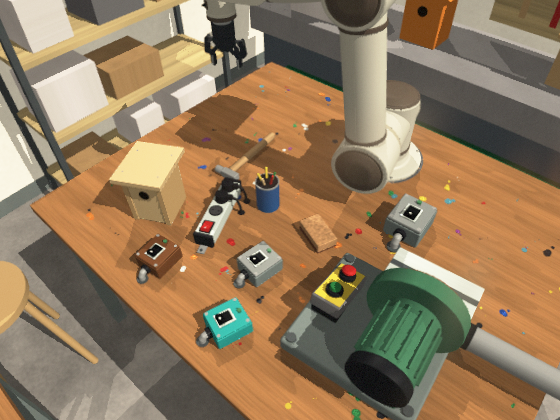

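View pics/side.png

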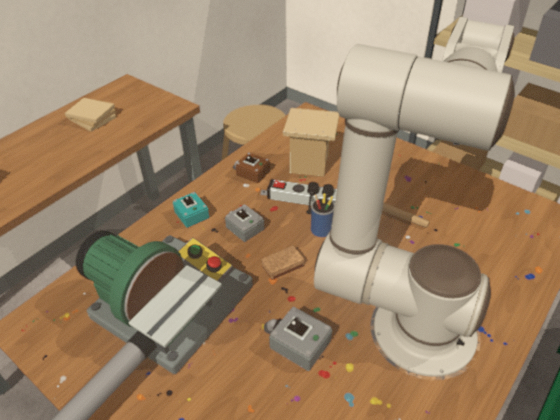

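```bash
python3 - <<'E'
from h import *
out=[]
for c,bs in [("scene",[(185,180),(225,205),(245,290)]),("side",[(160,240),(190,200),(215,160)])]:
    z=np.load(c+".npz"); p,d=z["p"],z["d"]; m=camera_model(c)
    out.append(np.hstack([cv2.resize(p[a:a+75,b:b+88],(264,225),interpolation=cv2.INTER_CUBIC) for a,b in bs]))
    vv,uu=np.mgrid[0:420,0:560]
    u=cv2.undistortPoints(np.dstack([uu,vv]).reshape(-1,1,2).astype(float),K(m),np.array(m["dist_coeffs"],float))[:,0]
    P=((np.c_[u,np.ones(len(u))]*d.reshape(-1,1))-np.array(m["t"]))@np.array(m["R"])
    P=P.reshape(420,560,3)
    for q,h in [("power_bar",.044),("extractor_box",.053)]:
        for r in trace(c,q):
            M=r["pixels"]; X=P[M&(d>0)]; X=X[abs(X[:,2]-h)<.006]
            if len(X)<30: continue
            (cx,cy),(w,hh),a=cv2.minAreaRect(X[:,:2].astype(np.float32))
            print(c,q,round(r["p"],2),np.round(r["pixel"]),len(X),np.round([cx,cy,w,hh],3),round(a,1), "top z",np.round(np.median(X[:,2]),3))
    for q in ["start_top","stop_top"]:
        for r in trace(c,q)[:2]:
            X=P[r["pixels"]&(d>0)]; print(c,q,round(r["p"],2),np.round(r["pixel"]),np.round(np.median(X,0),3),len(X))
            
save("crop.png",np.vstack(out))
E
```

```text
scene power_bar 0.8 [214. 220.] 772 [ 0.566 -0.216  0.252  0.086] 25.4 top z 0.044
scene extractor_box 0.78 [221. 410.] 204 [0.264 0.268 0.081 0.158] 48.3 top z 0.054
scene extractor_box 0.78 [322. 229.] 1037 [0.821 0.065 0.083 0.093] 71.3 top z 0.052
scene extractor_box 0.65 [257. 158.] 715 [ 0.804 -0.231  0.093  0.085] 6.8 top z 0.052
scene extractor_box 0.62 [267. 256.] 790 [0.639 0.002 0.085 0.094] 82.2 top z 0.052
scene extractor_box 0.61 [212. 219.] 228 [ 0.567 -0.213  0.247  0.081] 24.9 top z 0.051
scene extractor_box 0.6 [178. 154.] 160 [ 0.682 -0.353  0.084  0.171] 73.9 top z 0.053
scene start_top 0.4 [290. 335.] [0.618 0.233 0.116] 98
scene stop_top 0.49 [270. 349.] [0.552 0.228 0.107] 124
side power_bar 0.84 [192. 295.] 545 [ 0.571 -0.211  0.235  0.095] 23.0 top z 0.044
side extractor_box 0.87 [333. 297.] 242 [0.243 0.242 0.138 0.11 ] 4.1 top z 0.054
side extractor_box 0.82 [166. 254.] 330 [ 0.8   -0.23   0.097  0.087] 7.1 top z 0.053
side extractor_box 0.78 [210. 191.] 439 [0.819 0.065 0.083 0.101] 73.1 top z 0.053
side extractor_box 0.66 [222. 245.] 479 [0.637 0.004 0.085 0.097] 78.4 top z 0.053
side extractor_box 0.32 [214. 322.] 55 [ 0.43  -0.122  0.068  0.028] 20.2 top z 0.053
side start_top 0.62 [246. 195.] [0.611 0.235 0.117] 59
```

View pics/crop.png

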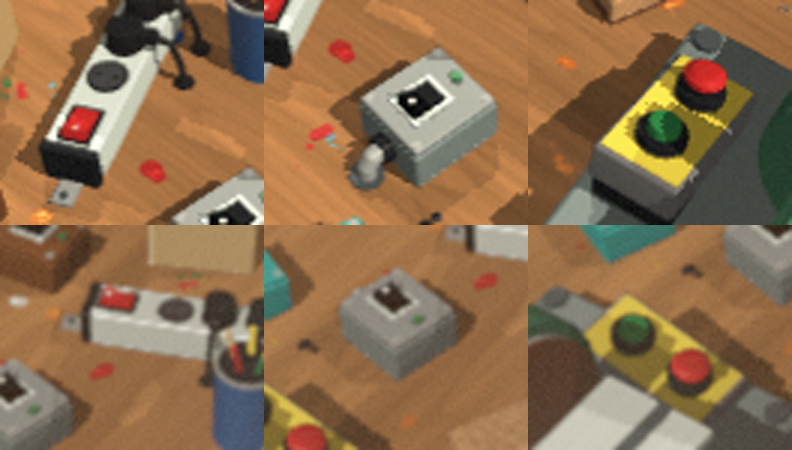

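```bash
cat >> h.py <<'E'
def plan(xy,ztip,yawdir=None):
    """tool-frame shift (cm) for fingertips to reach xy,ztip; turn (deg) so that tool x lies along world heading yawdir (mod 180)"""
    s=sense(); import scipy.spatial.transform as T
    R=T.Rotation.from_euler("xyz",s["ee_rot"],degrees=True).as_matrix()
    p=np.array(s["tcp_pos"]); tip=p+.173*R[:,2]
    print("t",s["clock"],"tip",np.round(tip,4),"xhead",round(np.degrees(np.arctan2(R[1,0],R[0,0])),1),"tilt",np.round(R[:,2],3),"q",np.round(s["q"],1),"F",np.round(s["contact_force"],1),"w",s["width"])
    print("shift cm",np.round(100*R.T@(np.array([*xy,ztip])-tip),2))
    if yawdir is not None:
        h=np.degrees(np.arctan2(R[1,0],R[0,0])); print("turn about tool z:",round(-((yawdir-h+90)%180-90),1))
E
python3 - <<'E'
from h import *
m=camera_model("wrist"); s=sense()
print(np.round(m["R"],2),np.round(-np.array(m["R"]).T@np.array(m["t"])-s["tcp_pos"],3),m["vfov"],s["ee_rot"])
m=camera_model("scene")
print("conduit",world(m,(274,246),z=.03),"lamp",world(m,(250.5,269),z=.055),"rocker",world(m,(258,257),z=.055),"redrocker",world(m,(226,206.5),z=.05),"green",world(m,(287,334),z=.118),"red",world(m,(270,349),z=.109))
plan((.62,-.17),.23,25)
E
```

```text
[[ 0.36 -0.93 -0.  ]
 [-0.9  -0.35  0.27]
 [-0.25 -0.1  -0.96]] [ 0.063  0.025 -0.03 ] 71.47693280137626 [-1.79998523e+02  9.85778240e-04  2.13046443e+01]
conduit [0.68983431 0.00159971 0.03      ] lamp [0.60499098 0.00919604 0.055     ] rocker [0.64458762 0.00150316 0.055     ] redrocker [ 0.65327057 -0.18967167  0.05      ] green [0.62058689 0.23247825 0.118     ] red [0.55185963 0.22882506 0.109     ]
t 1.2 tip [ 0.2089 -0.5357  0.2317] xhead 21.3 tilt [-0.  0. -1.] q [-76.4   8.6  82.4  -0.   89.   -7.7] F [-0.4 -0.3 -0.1] w 0.085348182170818
shift cm [ 51.59 -19.13   0.17]
turn about tool z: -3.7
```

Request:
jog_arm([
  [3.6, -1.3, 0, -2],
  [3.6, -1.3, 0, -2],
  [3.6, -1.3, 0, 0],
  [3.6, -1.3, 0, 0],
  [3.6, -1.3, 0, 0],
  [3.6, -1.3, 0, 0],
  [3.6, -1.3, 0, 0],
  [3.6, -1.3, 0, 0],
], claw=0)

```text
clock: 1.87
tcp_pos: [0.4285, -0.3199, 0.4049]
ee_rot: [180.0, -0.0, 25.3]
contact_force: [-0.8, -1.1, -0.1]
width: -0.0001
finger_force: 0.0
```

Request:
jog_arm([
  [3.6, -1.2, 0, 0],
  [3.6, -1.2, 0, 0],
  [3.6, -1.2, 0, 0],
  [3.6, -1.2, 0, 0],
  [3.6, -1.2, 0, 0],
  [3.0, -1, 0, 0],
  [0, 0, 0, 0],
  [0, 0, 0, 0],
])

```text
clock: 2.53
tcp_pos: [0.5883, -0.1672, 0.4042]
ee_rot: [-180.0, 0.0, 25.4]
contact_force: [-0.5, -0.8, -0.1]
width: 0.0001
finger_force: 0.0
```

```bash
cat > look.py <<'E'
from h import *
import sys
plan((.655,-.19),.1,25)
p,d=capture("wrist"); m=camera_model("wrist"); save(sys.argv[1],p); np.savez("wrist",p=p,d=d)
for q,z in [("power_on",.055),("extractor_on",.064),("start_top",.118),("stop_top",.109),("power_bar",0),("extractor_box",0)]:
    for r in spot_point("wrist",q)[:3]:
        a,b=[int(round(v)) for v in r["pixel"]]; dd=d[np.clip(a,0,419),np.clip(b,0,559)]
        print(q,round(r["p"],2),(a,b),"depth",np.round(world(m,r["pixel"],depth=dd),3),"plane",np.round(world(m,r["pixel"],z=z),3))
E
python3 look.py w1.png
```

```text
t 2.5333 tip [ 0.5882 -0.1672  0.2312] xhead 25.4 tilt [-0.001  0.    -1.   ] q [-23.1  13.   77.2   0.   89.8  41.5] F [-0.5 -0.8 -0.1] w 0.00010744108581470082
shift cm [ 5.06  4.94 13.11]
turn about tool z: 0.4
power_on 0.62 (138, 327) depth [ 0.66  -0.188  0.055] plane [ 0.66  -0.188  0.055]
extractor_on 0.63 (4, 442) depth [ 0.819 -0.228  0.064] plane [ 0.819 -0.228  0.064]
extractor_on 0.58 (269, 222) depth [ 0.477 -0.145  0.068] plane [ 0.475 -0.145  0.064]
extractor_on 0.55 (61, 158) depth [ 0.655 -0.002  0.065] plane [ 0.655 -0.002  0.064]
power_bar 0.87 (211, 316) depth [ 0.581 -0.216  0.045] plane [ 0.571 -0.227  0.   ]
extractor_box 0.91 (38, 407) depth [ 0.782 -0.215  0.053] plane [ 0.804 -0.228  0.   ]
extractor_box 0.9 (85, 171) depth [ 0.639 -0.017  0.054] plane [0.637 0.003 0.   ]
extractor_box 0.36 (212, 318) depth [ 0.58  -0.219  0.047] plane [ 0.571 -0.23   0.   ]
```

View pics/w1.png

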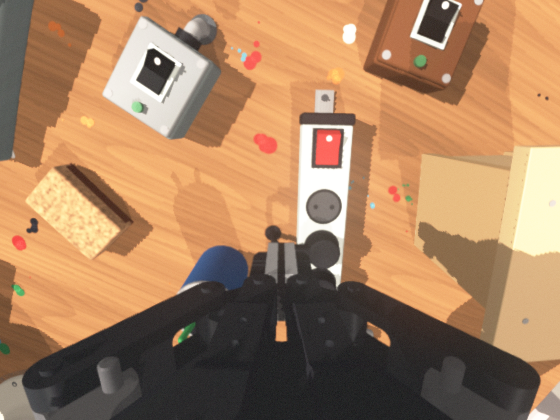

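```bash
cat > clr.py <<'E'
from h import *
def cloud(c):
    z=np.load(c+".npz"); d=z["d"]; m=camera_model(c)
    vv,uu=np.mgrid[0:420,0:560]
    u=cv2.undistortPoints(np.dstack([uu,vv]).reshape(-1,1,2).astype(float),K(m),np.array(m["dist_coeffs"],float))[:,0]
    P=((np.c_[u,np.ones(len(u))]*d.reshape(-1,1))-np.array(m["t"]))@np.array(m["R"])
    return P[d.ravel()>0],(vv.ravel()[d.ravel()>0],uu.ravel()[d.ravel()>0])
E
python3 - <<'E'
from clr import *
h=np.radians(25.4); c=np.array([.663,-.1865])
ax=np.array([[np.cos(h),np.sin(h)],[np.sin(h),-np.cos(h)]])
for cam in ["wrist","scene"]:
    P,(v,u)=cloud(cam)
    k=(P[:,2]>.1)&(P[:,2]<.2)&(P[:,1]<-.2)&(P[:,0]>.55)
    if cam=="wrist": k&=u>400
    T=(P[k,:2]-c)@ax.T; Z=P[k,2]
    for lo in (.1,.13,.16,.18):
        s=(Z>=lo)&(Z<lo+.03)
        if s.sum()>3: print(cam,lo,s.sum(),"tool x",np.round(np.percentile(T[s,0],[1,99]),3),"y",np.round(np.percentile(T[s,1],[1,5,99]),3), "min |y| with |x|<.05",np.round(np.sort(T[s&(0<1)][:,1][abs(T[s,0])<.05])[:3],3) if True else "")
E
```

```text
wrist 0.1 2610 tool x [-0.148 -0.024] y [0.13 0.13 0.14] min |y| with |x|<.05 [0.129 0.129 0.129]
wrist 0.13 2543 tool x [-0.147 -0.024] y [0.13  0.13  0.135] min |y| with |x|<.05 [0.129 0.129 0.129]
wrist 0.16 13355 tool x [-0.173 -0.005] y [0.115 0.116 0.175] min |y| with |x|<.05 [0.113 0.113 0.114]
wrist 0.18 11622 tool x [-0.173 -0.005] y [0.115 0.116 0.175] min |y| with |x|<.05 [0.114 0.114 0.114]
scene 0.1 518 tool x [-0.494 -0.017] y [0.129 0.13  1.01 ] min |y| with |x|<.05 [0.128 0.128 0.129]
scene 0.13 348 tool x [-0.573 -0.018] y [0.129 0.13  1.152] min |y| with |x|<.05 [0.128 0.129 0.129]
scene 0.16 2970 tool x [-0.661  0.004] y [0.115 0.119 1.18 ] min |y| with |x|<.05 [0.113 0.113 0.114]
scene 0.18 2276 tool x [-0.638  0.002] y [0.116 0.122 1.087] min |y| with |x|<.05 [0.113 0.114 0.114]
```

Request:
jog_arm([
  [3, 2.5, 0, 0],
  [2.9, 2.5, 0, 0],
  [0, 0, 4, 0],
  [0, 0, 4, 0],
  [0, 0, 4, 0],
  [0, 0, 4, 0],
  [0, 0, 0, 0],
  [0, 0, 0, 0],
])

```text
clock: 3.55
tcp_pos: [0.6618, -0.1888, 0.244]
ee_rot: [-179.9, 0.1, 25.3]
contact_force: [0.2, -0.5, 1.3]
width: 0.0006
finger_force: 0.0
```

```bash
python3 - <<'E'
from h import *
plan((.663,-.1865),.0505,25)
p,d=capture("wrist"); m=camera_model("wrist"); save("w2.png",p)
for r in spot_point("wrist","power_on")[:2]: print(r, world(m,r["pixel"],z=.055))
E
```

```text
t 3.55 tip [ 0.6613 -0.1886  0.071 ] xhead 25.3 tilt [-0.003  0.001 -1.   ] q [-22.3  27.2  77.2   0.   75.8  42.4] F [ 0.2 -0.5  1.3] w 0.0005797830655927764
shift cm [ 0.25 -0.11  2.05]
turn about tool z: 0.3
{'pixel': [247.2, 280.7], 'p': 0.7} [ 0.66162515 -0.18899437  0.055     ]
```

View pics/w2.png

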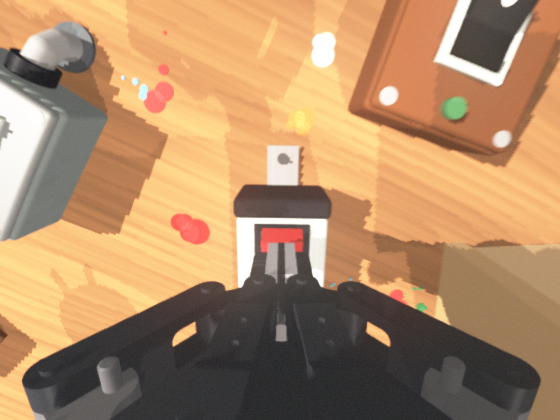

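Request:
jog_arm([
  [0.3, 0, 0.6, 0],
  [0, 0, 0.4, 0],
  [0, 0, 0.3, 0],
  [0, 0, 0.2, 0],
  [0, 0, 0.2, 0],
  [0, 0, 0, 0],
  [0, 0, 0, 0],
])

```text
clock: 4.23
tcp_pos: [0.6649, -0.1871, 0.2277]
ee_rot: [-180.0, 0.0, 25.3]
contact_force: [2.0, 0.3, 1.0]
width: 0.0
finger_force: 0.6
```

```bash
python3 - <<'E'
from h import *
plan((.663,-.1865),.0505,25)
E
```

```text
t 4.2333 tip [ 0.6649 -0.1871  0.0547] xhead 25.3 tilt [-0.  0. -1.] q [-22.1  28.2  77.7   0.   74.1  42.6] F [2.  0.3 1. ] w 1.857379969318123e-05
shift cm [-0.14 -0.14  0.42]
turn about tool z: 0.3
```

Request:
jog_arm([
  [0, 0, 0.2, 0],
  [0, 0, 0.1, 0],
  [0, 0, 0.1, 0],
  [0, 0, 0.1, 0],
  [0, 0, 0, 0],
])

```text
clock: 4.65
tcp_pos: [0.6648, -0.1872, 0.2232]
ee_rot: [-180.0, 0.0, 25.3]
contact_force: [-3.6, 0.3, 6.4]
width: -0.0001
finger_force: 3.5
```

```bash
python3 - <<'E'
from h import *
plan((.663,-.1865),.0505,25)
E
```

```text
t 4.65 tip [ 0.6647 -0.1872  0.0502] xhead 25.3 tilt [-0. -0. -1.] q [-22.1  28.4  78.   -0.   73.6  42.6] F [-3.6  0.3  6.4] w -5.58247593355898e-05
shift cm [-0.13 -0.14 -0.03]
turn about tool z: 0.3
```

Request:
jog_arm([
  [0, 0, 0.1, 0],
  [0, 0, 0, 0],
  [0, 0, -2, 0],
  [0, 0, -4, 0],
  [-2, 0, -4, 0],
  [-2, 0, -2, 0],
  [0, 0, 0, 0],
  [0, 0, 0, 0],
])

```text
clock: 5.32
tcp_pos: [0.6295, -0.2041, 0.3405]
ee_rot: [179.9, -0.1, 25.2]
contact_force: [-0.2, 0.3, -0.8]
width: 0.0
finger_force: 0.0
```

```bash
python3 - <<'E'
from clr import *
plan((.658,.000),.17,-8)
p,d=capture("wrist"); m=camera_model("wrist"); np.savez("wrist",p=p,d=d)
P,(v,u)=cloud("wrist")
o=np.array([.571,-.228]);h=np.radians(25.2)
T=(P[:,:2]-o)@np.array([[np.cos(h),np.sin(h)],[-np.sin(h),np.cos(h)]]).T
for a in np.arange(.066,.112,.004):
    k=(abs(T[:,1])<.008)&(abs(T[:,0]-a)<.002); print(round(a,3),k.sum(),np.round(np.median(P[k,2]),4))
r=spot_point("wrist","power_on"); print(r[:1])
for r in spot_point("wrist","extractor_on")[:3]: print(r,world(m,r["pixel"],z=.064))
px=proj(m,[.655,-.19,.05])[0]; a,b=int(px[0]),int(px[1]); print(a,b)
c1=p[max(a-60,0):a+60,b-80:b+80]
save("c3.png",cv2.resize(c1,None,fx=4,fy=4,interpolation=cv2.INTER_CUBIC))
E
```

```text
t 5.3167 tip [ 0.6298 -0.2043  0.1675] xhead 25.2 tilt [ 0.002 -0.001 -1.   ] q [-24.6  20.4  75.2  -0.   84.3  40.1] F [-0.2  0.3 -0.8] w 3.049285913875838e-05
shift cm [ 11.26 -17.27  -0.26]
turn about tool z: 33.2
0.066 229 0.204
0.07 448 0.2021
0.074 5198 0.2507
0.078 1362 0.2308
0.082 2636 0.2523
0.086 287 0.2636
0.09 87 0.0485
0.094 75 0.0485
0.098 79 0.0484
0.102 82 0.0485
0.106 90 0.0477
0.11 90 0.0447
[{'pixel': [162.3, 281.4], 'p': 0.98}]
{'pixel': [0.0, 417.2], 'p': 0.72} [ 0.8192733  -0.22677809  0.064     ]
{'pixel': [78.3, 65.5], 'p': 0.55} [ 0.65381969 -0.00161293  0.064     ]
{'pixel': [102.2, 100.4], 'p': 0.47} [ 0.64795589 -0.03359967  0.064     ]
173 279
```

View pics/c3.png

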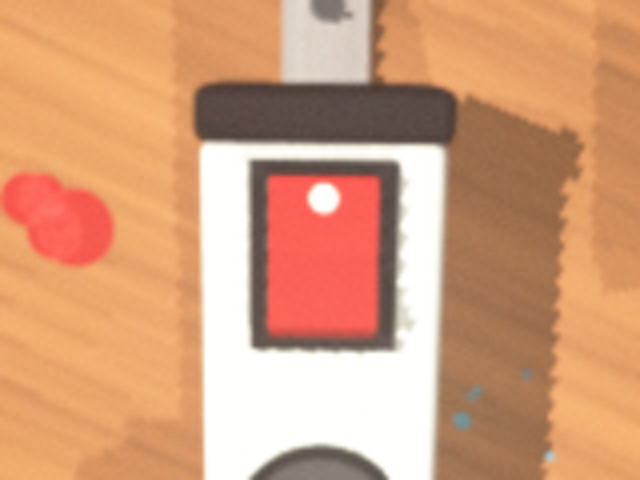

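Request:
jog_arm([
  [1.9, -2.9, 0, 0],
  [1.9, -2.9, 0, 0],
  [1.9, -2.9, 0, 0],
  [1.9, -2.9, 0, 0],
  [1.9, -2.9, 0, 0],
  [1.8, -2.8, 0, 0],
  [0, 0, 0, 6.6],
  [0, 0, 0, 6.6],
])

```text
clock: 6.13
tcp_pos: [0.6586, 0.0036, 0.3373]
ee_rot: [-179.9, 0.1, 12.0]
contact_force: [-0.7, 0.1, -0.4]
width: 0.0002
finger_force: 0.0
```

Request:
jog_arm([
  [0, 0, 0, 6.6],
  [0, 0, 0, 6.6],
  [0, 0, 0, 6.6],
  [0, 0, 0, 0],
  [0, 0, 0, 0],
])

```text
clock: 6.55
tcp_pos: [0.6584, 0.0013, 0.3378]
ee_rot: [-180.0, 0.1, -7.5]
contact_force: [0.3, 0.3, -0.0]
width: -0.0005
finger_force: 0.0
```

```bash
python3 - <<'E'
from h import *
plan((.658,-.001),.07,-8)
p,d=capture("wrist"); m=camera_model("wrist"); save("w4.png",p)
for q,z in [("extractor_on",.064),("extractor_box",0)]:
  for r in spot_point("wrist",q)[:2]: print(q,r, world(m,r["pixel"],z=z))
E
```

```text
t 6.55 tip [0.6581 0.0014 0.1648] xhead -7.5 tilt [-0.002  0.    -1.   ] q [-6.6 20.2 75.8  0.  84.1 90.9] F [ 0.3  0.3 -0. ] w -0.0005410186641652142
shift cm [0.04 0.24 9.48]
turn about tool z: 0.5
extractor_on {'pixel': [208.5, 281.1], 'p': 0.6} [0.65776107 0.00177528 0.064     ]
extractor_box {'pixel': [15.9, 501.5], 'p': 0.93} [ 8.03527195e-01 -2.31708684e-01 -5.55111512e-17]
extractor_box {'pixel': [211.9, 280.6], 'p': 0.81} [0.63611983 0.00515396 0.        ]
```

View pics/w4.png

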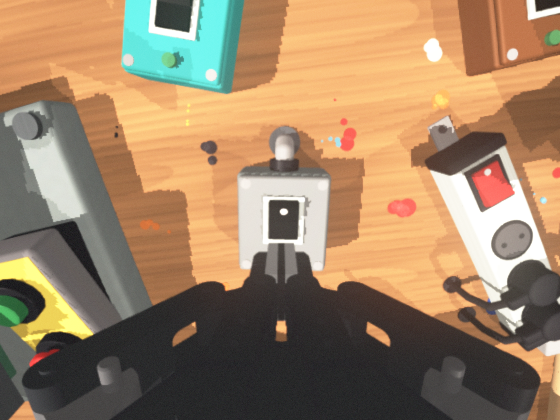

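Request:
jog_arm([
  [0.2, 0.1, 3, 0],
  [0, 0, 3, 0],
  [0, 0, 2.5, 0],
  [0, 0, 1.0, 0],
  [0, 0, 0.3, 0],
  [0, 0, 0, 0],
  [0, 0, 0, 0],
])

```text
clock: 7.28
tcp_pos: [0.6605, -0.0003, 0.2426]
ee_rot: [-180.0, -0.1, -7.7]
contact_force: [-0.1, 0.7, 0.2]
width: 0.0002
finger_force: 0.0
```

```bash
python3 - <<'E'
from h import *
plan((.660,0),.059,-8)
E
```

```text
t 7.2833 tip [ 6.608e-01 -3.000e-04  6.960e-02] xhead -7.7 tilt [ 0.002 -0.    -1.   ] q [-6.7 24.1 81.9  0.  74.  91. ] F [-0.1  0.7  0.2] w 0.00015540025561258864
shift cm [-0.08 -0.02  1.06]
turn about tool z: 0.3
```

Request:
jog_arm([
  [0, 0, 0.4, 0],
  [0, 0, 0.2, 0],
  [0, 0, 0.2, 0],
  [0, 0, 0.1, 0],
  [0, 0, 0.1, 0],
  [0, 0, 0, 0],
])

```text
clock: 7.78
tcp_pos: [0.66, -0.0002, 0.2321]
ee_rot: [-180.0, -0.0, -7.7]
contact_force: [-4.5, -0.2, 12.0]
width: -0.0001
finger_force: 6.1
```

Request:
jog_arm([
  [0, 0, 0.1, 0],
  [0, 0, 0, 0],
])

```text
clock: 7.95
tcp_pos: [0.66, -0.0002, 0.2319]
ee_rot: [-180.0, -0.1, -7.7]
contact_force: [-7.6, 0.6, 22.2]
width: 0.0003
finger_force: 11.0
```

Request:
jog_arm([
  [0, 0, -2, 0],
  [0, 0, -4, 0],
  [-2, 0, -4, 0],
  [-2, 0, -3, 0],
  [0, 0, 0, 0],
  [0, 0, 0, 0],
])

```text
clock: 8.45
tcp_pos: [0.6212, 0.0051, 0.3595]
ee_rot: [-180.0, -0.2, -7.7]
contact_force: [-0.1, -0.8, -0.2]
width: 0.0001
finger_force: 0.0
```

```bash
python3 - <<'E'
from clr import *
plan((.615,.234),.21,8)
p,d=capture("wrist"); m=camera_model("wrist"); np.savez("wrist",p=p,d=d)
P,(v,u)=cloud("wrist")
o=np.array([.637,.003]);h=np.radians(-8)
T=(P[:,:2]-o)@np.array([[np.cos(h),np.sin(h)],[-np.sin(h),np.cos(h)]]).T
for a in np.arange(-.014,.032,.004):
    k=(abs(T[:,1])<.008)&(abs(T[:,0]-a)<.002)&(P[:,2]<.08); print(round(a,3),k.sum(),np.round(np.median(P[k,2]),4))
a,b=map(int,proj(m,[.643,.002,.055])[0])
save("c5.png",cv2.resize(p[max(a-60,0):a+60,b-80:b+80],None,fx=4,fy=4,interpolation=cv2.INTER_CUBIC))
for q,z in [("start_top",.118),("stop_top",.109)]:
  for r in spot_point("wrist",q)[:2]: print(q,r, world(m,r["pixel"],z=z))
E
```

```text
t 8.45 tip [0.6218 0.0051 0.1865] xhead -7.7 tilt [ 0.003 -0.    -1.   ] q [-6.6 15.1 79.8  0.  84.9 91.1] F [-0.1 -0.8 -0.2] w 0.0001123182818037715
shift cm [ -3.73 -22.59  -2.35]
turn about tool z: -15.7
-0.014 54 0.054
-0.01 33 0.0584
-0.006 72 0.0636
-0.002 89 0.0617
0.002 82 0.0598
0.006 80 0.0582
0.01 75 0.0572
0.014 87 0.057
0.018 72 0.057
0.022 72 0.0571
0.026 90 0.055
0.03 87 0.0516
start_top {'pixel': [265.6, 14.1], 'p': 0.56} [0.61219068 0.2289039  0.118     ]
stop_top {'pixel': [328.3, 54.7], 'p': 0.61} [0.54363797 0.22501499 0.109     ]
```

View pics/c5.png

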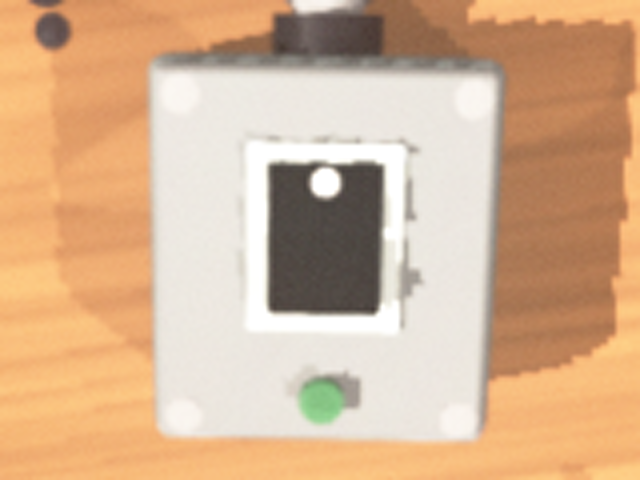

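Request:
jog_arm([
  [-1.3, -3.6, -0.4, 0],
  [-1.3, -3.6, -0.4, 0],
  [-1.3, -3.6, -0.4, 0],
  [-1.3, -3.6, -0.4, 0],
  [-1.3, -3.6, -0.4, 0],
  [-1.3, -3.7, -0.4, 0],
  [0, 0, 0, -6.8],
  [0, 0, 0, -6.8],
])

```text
clock: 9.27
tcp_pos: [0.5732, 0.2328, 0.3797]
ee_rot: [180.0, 0.1, 6.3]
contact_force: [0.2, -0.6, -0.0]
width: 0.0002
finger_force: 0.0
```

Request:
jog_arm([
  [0, 0, 0, 0],
  [0, 0, 0, 0],
])

```text
clock: 9.43
tcp_pos: [0.5738, 0.2305, 0.3799]
ee_rot: [180.0, 0.1, 5.7]
contact_force: [-0.4, -0.8, -0.3]
width: 0.0003
finger_force: 0.0
```

```bash
python3 - <<'E'
from clr import *
p,d=capture("wrist"); m=camera_model("wrist"); np.savez("wrist",p=p,d=d); save("w6.png",p)
X=(.614,.232)
for q,z in [("start_top",.118),("stop_top",.109)]:
  for r in spot_point("wrist",q)[:2]:
    W=world(m,r["pixel"],z=z); print(q,r, W)
P,(v,u)=cloud("wrist"); C=p[v,u].astype(int)
k=(P[:,2]>.1)&(P[:,2]<.13)&(C[:,1]>1.5*C[:,0])&(C[:,1]>1.5*C[:,2])&(abs(P[:,0]-.614)<.03)&(abs(P[:,1]-.232)<.03)
Q=P[k]; print("green",k.sum(),np.round(np.median(Q,0),4),np.round(np.percentile(Q,[2,98],axis=0),4))
plan(X,.13,6)
E
```

```text
start_top {'pixel': [153.5, 176.8], 'p': 0.71} [0.61341954 0.3170406  0.118     ]
start_top {'pixel': [164.1, 284.9], 'p': 0.67} [0.6131978 0.2313171 0.118    ]
stop_top {'pixel': [240.1, 283.5], 'p': 0.58} [0.54536765 0.22557081 0.109     ]
stop_top {'pixel': [288.2, 403.8], 'p': 0.43} [0.50786833 0.10828443 0.109     ]
green 593 [0.6135 0.2294 0.1189] [[0.6035 0.2198 0.1154]
 [0.626  0.2424 0.1223]]
t 9.5833 tip [0.5737 0.23   0.2077] xhead 5.7 tilt [-0.001 -0.    -1.   ] q [14.7 14.3 78.4  0.  87.4 99. ] F [-0.  -0.  -0.9] w -0.0002574135563209244
shift cm [4.04 0.2  7.77]
turn about tool z: -0.3
```

View pics/w6.png

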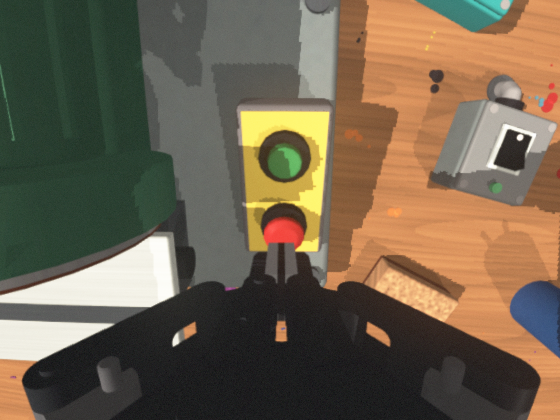

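Request:
jog_arm([
  [2, 0.15, 0, 0],
  [2, 0.15, 0, 0],
  [0, 0, 4, 0],
  [0, 0, 3, 0],
  [0, 0, 1, 0],
  [0, 0, 0, 0],
  [0, 0, 0, 0],
])

```text
clock: 10.17
tcp_pos: [0.6138, 0.2314, 0.3023]
ee_rot: [-180.0, -0.0, 5.8]
contact_force: [-0.2, -0.2, 1.2]
width: 0.0004
finger_force: 0.0
```

```bash
python3 - <<'E'
from h import *
plan((.6135,.231),.115,6)
E
```

```text
t 10.1667 tip [0.6139 0.2314 0.1293] xhead 5.8 tilt [ 0.  0. -1.] q [13.9 21.  78.8  0.  80.1 98.1] F [-0.2 -0.2  1.2] w 0.00036777539423858983
shift cm [-0.04  0.04  1.43]
turn about tool z: -0.2
```

Request:
jog_arm([
  [0, 0, 0.5, 0],
  [0, 0, 0.3, 0],
  [0, 0, 0.2, 0],
  [0, 0, 0.2, 0],
  [0, 0, 0, 0],
])

```text
clock: 10.58
tcp_pos: [0.6137, 0.2316, 0.2897]
ee_rot: [-180.0, -0.1, 5.9]
contact_force: [1.8, 0.4, 2.9]
width: 0.0001
finger_force: 1.7
```

Request:
jog_arm([
  [0, 0, 0.1, 0],
  [0, 0, 0.1, 0],
  [0, 0, 0, 0],
])

```text
clock: 10.83
tcp_pos: [0.6137, 0.2316, 0.2875]
ee_rot: [-180.0, -0.0, 5.9]
contact_force: [2.5, 0.7, 6.0]
width: -0.0004
finger_force: 2.3
```

Request:
jog_arm([
  [0, 0, 0.1, 0],
  [0, 0, 0, 0],
  [0, 0, 0, 0],
])

```text
clock: 11.08
tcp_pos: [0.6138, 0.2316, 0.2871]
ee_rot: [-180.0, -0.1, 5.9]
contact_force: [1.0, 0.6, 10.8]
width: -0.0004
finger_force: 4.8
```

Request:
jog_arm([
  [0, 0, 0.1, 0],
  [0, 0, 0, 0],
  [0, 0, 0, 0],
])

```text
clock: 11.33
tcp_pos: [0.6138, 0.2316, 0.2869]
ee_rot: [-180.0, -0.1, 5.9]
contact_force: [-0.9, -1.1, 17.8]
width: 0.0005
finger_force: 8.6
```

Request:
jog_arm([
  [0, 0, -1, 0],
  [0, 0, -3, 0],
  [0, 0, -4, 0],
  [-2, 0, -2, 0],
  [-2, 0, -1, 0],
  [0, 0, 0, 0],
  [0, 0, 0, 0],
])

```text
clock: 11.92
tcp_pos: [0.5732, 0.2275, 0.3961]
ee_rot: [-180.0, -0.1, 5.9]
contact_force: [0.7, 0.4, -0.3]
width: 0.0003
finger_force: 0.0
```

```bash
python3 - <<'E'
from clr import *
p,d=capture("wrist"); np.savez("wrist",p=p,d=d); save("w7.png",p)
P,(v,u)=cloud("wrist"); C=p[v,u].astype(int)
k=(P[:,2]>.1)&(P[:,2]<.13)&(C[:,1]>1.5*C[:,0])&(C[:,1]>1.5*C[:,2])&(abs(P[:,0]-.614)<.03)&(abs(P[:,1]-.232)<.03)
Q=P[k]; print("green",k.sum(),np.round(np.median(Q,0),4))
plan((.6,.2),.2)
E
```

```text
green 681 [0.6148 0.2318 0.1173]
t 11.9667 tip [0.5737 0.2275 0.2221] xhead 5.9 tilt [-0.  0. -1.] q [14.5 13.9 77.3  0.  88.9 98.6] F [ 0.2 -0.2 -0.6] w -0.00012433083977787476
shift cm [2.33 3.   2.21]
```

View pics/w7.png

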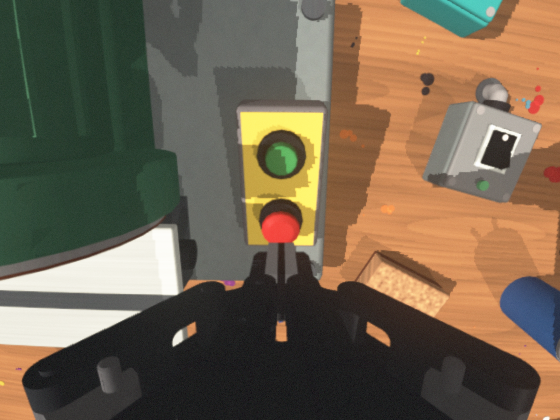

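The green button is back out at (158,282) and the red one at (225,281) is untouched. The tool is clear of everything and both rockers are on.

```bash
python3 -c "
from cell import *
print(hand_in())"
```

```text
the job is handed in; nothing more can be done
None
```

I switched on the power bar, then the dust extractor, pressed the sander's green start button fully in and let it go, and handed the job in at about 12 s; the red stop button was not touched, and the hand-in returned no verdict.

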